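Third hand for a shelf ledger in the cheese cellar

TASK

Take the long L-shaped wooden ledger strip from the plywood parts board, lay it flat on the thick shelf board with its tall flat back against both pads of the sprung stop and its ends level with the outer ends of the pads, and press it squarely against the stop with a steady push of about 11 newtons, which drives the stop about half way in; never ram the stop to the end of its travel. Finish while still gripping and pressing the strip, so that a colleague can screw it down: do not let go. Leave the other things on the bench where they are.

Things in the scene. Friction and masses are not known exactly. Their poses are not given: they have to be found in the camera images.
- ledger: Ledger strip, medium-brown wood, L-section, 160 (y) x 44 (x) x 36 mm high, 0.1 kg. Origin: centre of underside. Tall flat back: face x = +22 mm. Tall rib: x -2 to +22 mm, 36 mm high, full length, to be gripped from above across its 24 mm. Low ledge: x -22 to -2 mm, 14 mm high, two dark screw holes. Starts underside down on the parts board, turned any way round.
- ledger_back (a point): Centre of the ledger strip's tall flat back face, 22 mm along +x from the strip's origin and 18 mm up. Axes as the strip.
- jig: Shelf board, fixed to the bench: light wood, 240 x 240 x 22 mm, origin at the centre of its underside. +x is the push direction, towards the sprung stop. Behind the stop a dark steel spring housing stands on it at x = 80 to 105 mm, 200 mm wide, top 56 mm above the bench.
- seat (a point): On the top of the shelf board (22 mm above the bench), 17 mm in -x from the board's centre, axes as the board: where the strip's origin is, with the strip's axes parallel, when its back just touches the unpressed stop. Pressing moves the strip further along +x.
- stop: Sprung stop: dark-wood yoke, two pads at y = -80 to -40 and +40 to +80 mm, 28 mm high, the gap between them 35 mm deep (room for a finger), cross bar behind. Origin: pads' front plane, midway, on the board's top. Slides along +x only; at rest 22 mm in +x from the seat. Spring 1000 N/m, no preload (1 N per mm); travel 22 mm: half way in = 11 mm = 11 N.
- partsboard: Plywood parts board fixed to the bench, 300 (x) x 320 (y) x 8 mm thick, origin at the centre of its underside. The ledger strip lies near its middle. It and the shelf board lie one on the left and one on the right of the bench, either way.
- offcut: Bystander: a short 60 mm offcut of the same L-shaped strip, on a corner of the parts board. Origin: centre of underside.
- block: Bystander: plain wooden block 45 x 60 x 30 mm on a corner of the parts board. Origin: centre of underside.
- tape: Bystander: black tape measure 50 x 45 x 30 mm on a front corner of the shelf board. Origin: centre of underside.
- brush: Bystander: a hand brush lying on the bench at the left side.
- screwdriver: Bystander: a screwdriver lying on the bench at the right side.
- screwbox: Bystander: open cardboard box of screws, 90 x 130 x 40 mm, on the left side. Origin: centre of underside.
- driver: Bystander: a cordless driver lying on its side on the bench at the right, up to 60 mm high.
Not all that is in view belongs to the job. There is more than one size of the ledger; the one meant has the size given above.

How it is judged:
By the outcome, as a careful person would: the job done as asked, in the order asked, and still so for the second after the job is handed in, while the arm keeps its last pose, push and grip.
It also fails if it takes over 48 s, if anything falls off the work surface, if the arm or the gripper's body presses on something with over 40 N, if the wrist force passes 120 N, or if a joint passes its speed limit or range.

ROBOT

A 6-joint arm with a two-finger parallel gripper is mounted at the origin on the work surface. World frame = base frame: x ahead of the robot, y to its left, z up, the work surface at z = 0. Lengths are in mm, angles in degrees, forces in N, time in s.
With the tool pointing down it reaches from about 350 to 850 mm from the base axis. Payload 8.1 kg.
Tool frame: the origin (TCP) lies midway between the tips of the shut fingers; the grasp point (between the pads) lies 19 mm behind it; z points along the fingers, y is the line along which they close (so a half turn about z gives the same grasp; the last joint's range is limited). The gripper opens to 85 mm and grips with 20 to 120 N. Pads are 22 mm wide; open, the fingers measure 114 mm over their backs; the gripper's body (76 mm by 85 mm) begins 54 mm behind the grasp point. The pads swing forward as they close: fully open they stand 13 mm farther back than shut.
Start: joints at [66.899, 7.471, 85.268, -0, 87.261, -4.893], TCP at [187.465, 569.967, 202.292] pointing down, gripper open.
Joint ranges: [-169.43, 169.43], [-51.17, 129.36], [1.28, 143.12], [-76.62, 256.62], [0, 156.53], [-152.29, 152.29]. Speed limits (degrees/s): [136.94, 136.94, 159.86, 180, 180, 180].

INTERFACE

Orientations are given as [roll, pitch, yaw] about the fixed x, y, z axes, in that order (R = Rz(yaw) Ry(pitch) Rx(roll)).
In Python, from bench import sensors, optics, r gives the robot as it stands.
- The arm moves only by the tool apply_moves, never from a script. Its argument "targets" is a list of rows, each a list of 7 numbers: the shift along the tool's x, y, z in mm, then the turn, a rotation vector about the tool's x, y, z in rad, then the closure, from 0 (fully open) to 1 (shut). In form: [[x, y, z, wx, wy, wz, claw], ...]. A call has 1 to 20 rows; each row shifts and turns the commanded pose from where the row before left it, along the tool's axes as they then stand; what a row does not reach is not made up. A row lasts 1/8 s, in which the tool goes at most 62.5 mm and 10.7 degrees, less where a joint would pass 70% of its speed; a pose out of reach is approached as far as the arm can. A call is refused whole if a number of a shift passes 62.5 or a number of a turn 0.188, either way. A call with a gripper value outside its range is refused whole. The fingers move at their own pace and stop on an object; "force" is the grip in N (left out, the last holds). Time passes only in rows, so rows that do not move let the fingers close. It gives the time, the measured TCP pose, the force, the opening and the grip force at its end, in the units of the state.
- sensors.sense(): the state, without advancing time (a new reading comes with each control period).
- optics.snapshot(name): name is "side" or "top"; returns the picture (480x640x3 uint8, red, green, blue); there is no depth.
- optics.get_calibration(name): a dict with "camera_matrix" (3x3 intrinsics, pixels), "pose" (4x4, takes a point from camera to world coordinates). Camera axes: x right, y down, z forward; pixel columns grow to the right and rows downward; lengths in mm; the calibration is good to about 2 mm. A picture is of the moment at which its call begins. get_calibration takes no time and is no camera call.
- r.hand_in(): hands the job in; it is judged then, once.
The state is a dict: "time": time; "joint_pos": joint angles; "qd": joint speeds; "joint_efforts": joint torques, N m; "tool_pos": TCP position; "tcp_rot": TCP orientation; "ft_force": force on the tool from outside, world axes, zero at the start; "wrist_torque": the same for the moment, N m; "finger_gap": finger opening in mm; "grip_force": force on a finger pad.
Only numpy, scipy, OpenCV 4.12 (cv2) and the standard library are available. Lean on these libraries where they do the work, as an engineer would, in place of code of your own. Each camera call takes 0.05 s, during which the arm holds its last target. There are 200 camera calls.

## Working session

There is one attempt and no reset: what is moved stays moved. The work goes in short steps, Python scripts to look and compute and a tool call to move; the robot and the scene stay as the last step left them, time stands still between calls to the robot, and variables do not carry over. Pictures are saved under pics/ and viewed, at most 10 in all, crops included, and the job is handed in when it is done.

Besides the shell and the picture viewer there is one more tool, called after "Emit:" as name(argument=value, ...), one argument or row to a line, values as JSON. apply_moves: Moves the arm, as the interface text tells. Its arguments: {"type":"object","properties":{"targets":{"type":"array"},"force":{"type":"number"}},"required":["targets"]}

```bash
mkdir -p pics; ls; python3 - <<'E'
from bench import sensors, optics, r
import cv2
for n in("top","side"):
    im=optics.snapshot(n); cv2.imwrite(f"pics/{n}0.png",im[:,:,::-1]); c=optics.get_calibration(n); print(c["camera_matrix"],c["pose"])
s=sensors.sense(); print({k:s[k] for k in("time","tool_pos","tcp_rot","ft_force","finger_gap")})
E
```

```text
pics
[[524.48573729   0.         310.0861591 ]
 [  0.         524.48573729 234.76589487]
 [  0.           0.           1.        ]] [[-2.69039233e-02 -9.95723537e-01  8.83788270e-02  3.59193964e+02]
 [-9.99630285e-01  2.71462597e-02  1.54101637e-03  9.07512960e+00]
 [-3.93358086e-03 -8.83046926e-02 -9.96085743e-01  1.37891376e+03]
 [ 0.00000000e+00  0.00000000e+00  0.00000000e+00  1.00000000e+00]]
[[492.76375472   0.         315.49262402]
 [  0.         492.76375472 233.6464851 ]
 [  0.           0.           1.        ]] [[ 9.56236523e-01 -1.97983886e-01  2.15439300e-01  2.10562316e+02]
 [-2.92594701e-01 -6.46461000e-01  7.04610897e-01 -8.00169572e+02]
 [-2.28497708e-04 -7.36811072e-01 -6.76098655e-01  7.94947251e+02]
 [ 0.00000000e+00  0.00000000e+00  0.00000000e+00  1.00000000e+00]]
{'time': 0.1, 'tool_pos': array([187.25979706, 569.44810466, 201.31891925]), 'tcp_rot': array([-1.79901773e+02, -7.01614555e-03,  1.61788531e+02]), 'ft_force': array([-0.70223867, -0.47518789,  0.58741282]), 'finger_gap': 86.01251720269752}
```

View pics/top0.png

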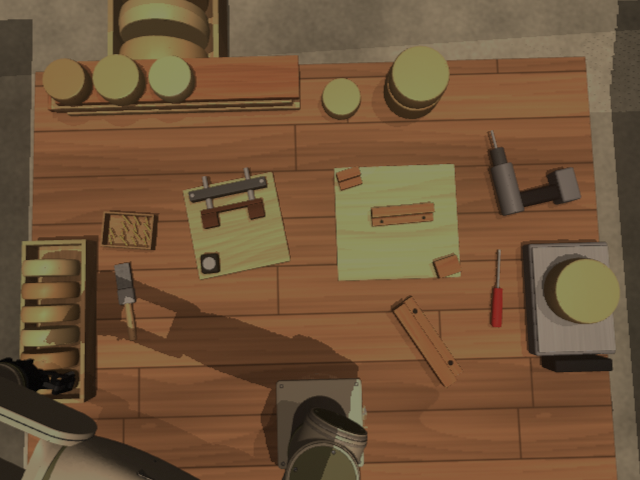

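View pics/side0.png

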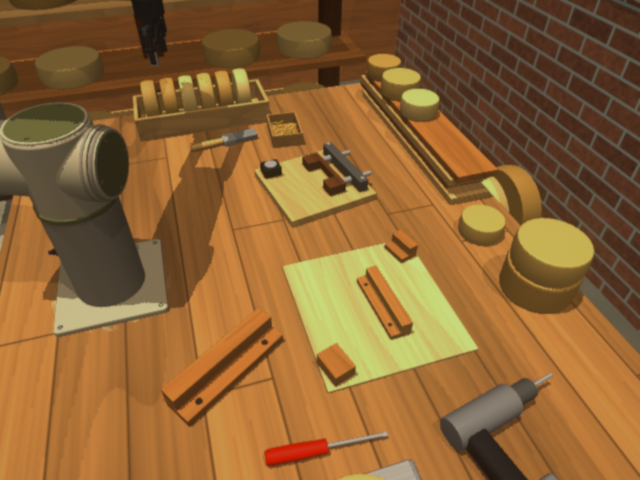

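Top view: the ledger is on the parts board around (403,214), with its ledge and holes on the −x side. The jig is around (236,226) with its stop towards +x. The big strip at (427,340) is a decoy. Next I zoom in on both.

```bash
python3 - <<'E'
import cv2,numpy as np
im=cv2.imread("pics/top0.png")
a=cv2.resize(im[165:285,178:298],None,fx=5,fy=5,interpolation=cv2.INTER_CUBIC)[:600]
b=cv2.resize(im[190:240,360:445],(800,470),interpolation=cv2.INTER_CUBIC)
cv2.imwrite("pics/j.png",a);cv2.imwrite("pics/l.png",b)
E
```

```text
(no output)
```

View pics/j.png

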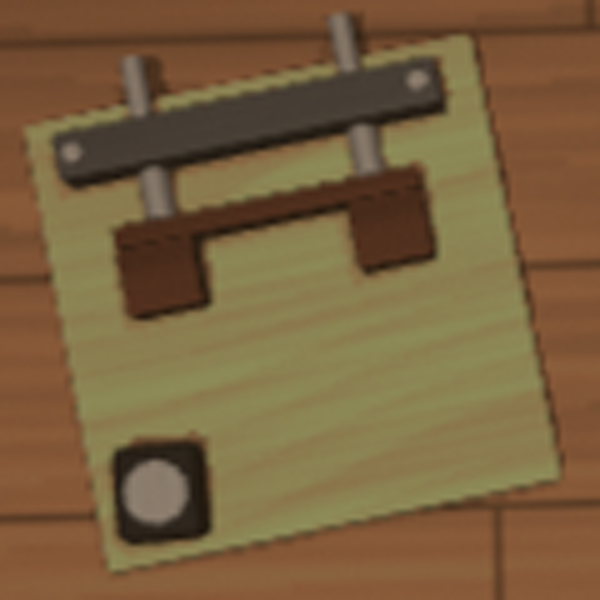

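View pics/l.png

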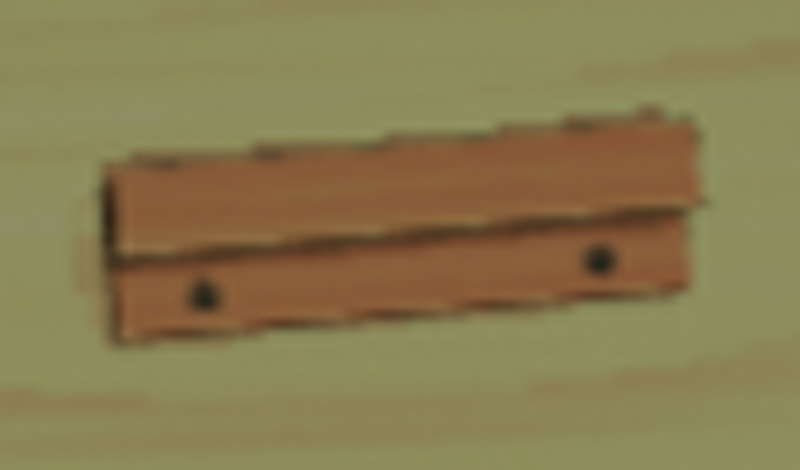

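```bash
cat > h.py <<'E'
import numpy as np,cv2
from bench import sensors,optics,r
def cast(n,px,z):
    c=optics.get_calibration(n);K=c["camera_matrix"];P=np.array(c["pose"])
    px=np.atleast_2d(np.array(px,float))
    d=(P[:3,:3]@np.linalg.inv(K)@np.c_[px,np.ones(len(px))].T).T
    o=P[:3,3]; return (o+d*((z-o[2])/d[:,2])[:,None])[:,:2]
def sub(n):
    return cv2.cvtColor(optics.snapshot(n)[:,:,::-1],cv2.COLOR_BGR2HSV)
E
python3 - <<'E'
from h import *
im=cv2.imread("pics/top0.png");h=cv2.cvtColor(im,cv2.COLOR_BGR2HSV)
print(h[205,150],h[240,240],h[250,350],h[208,400],h[222,405])
np.set_printoptions(precision=1,suppress=True)
# jig corners by hand
c=np.array([[25,128],[470,35],[560,475],[108,572]])/5+[178,165]-.4
w=cast("top",c,22);print("jig",w,w.mean(0))
e=[w[(i+1)%4]-w[i] for i in range(4)];print([np.hypot(*x) for x in e],[np.degrees(np.arctan2(x[1],x[0])) for x in e])
# pad front top edge vs bottom
p=np.array([[122,265],[200,238]])
l=np.array([[105,165],[695,120],[703,203],[112,258]])/[9.41,9.4]+[360,190]-.45
w=cast("top",l,44);print("rib",w,w.mean(0))
e=[w[(i+1)%4]-w[i] for i in range(4)];print([np.hypot(*x) for x in e],[np.degrees(np.arctan2(x[1],x[0])) for x in e])
hl=cast("top",np.array([[204,296],[599,261]])/[9.41,9.4]+[360,190]-.45,22);print("holes",hl,hl.mean(0))
# mask-based
for nm,box,z,m in(("jig",(165,285,178,298),22,lambda h:(h[...,0]>18)&(h[...,0]<45)),("led",(195,235,365,440),44,lambda h:(h[...,0]<18))):
    a,b,x,y=box; k=m(h[a:b,x:y]).astype(np.uint8)
    cs=max(cv2.findContours(k,0,2)[0],key=cv2.contourArea); hu=cv2.convexHull(cs)
    print(nm,cv2.contourArea(hu)); q=cv2.boxPoints(cv2.minAreaRect(hu))+[x,a]; w=cast("top",q,z if nm=="jig" else 22);print(w,w.mean(0),np.degrees(np.arctan2(*(w[1]-w[0])[::-1])),np.hypot(*(w[1]-w[0])),np.hypot(*(w[2]-w[1])))
s=sensors.sense();print(s["tool_pos"],s["tcp_rot"],s["ft_force"],s["joint_pos"])
E
```

```text
[ 12 150 131] [ 26 102 140] [ 29  93 142] [ 14 151 137] [ 15 140 137]
jig [[605.8 341.9]
 [648.8 107.7]
 [416.6  65.9]
 [372.8 300.3]] [511.  203.9]
[np.float64(238.03953772736165), np.float64(235.98948522825202), np.float64(238.41431455374166), np.float64(236.68340686269917)] [np.float64(-79.60129654691879), np.float64(-169.78744672017748), np.float64(100.56510605389924), np.float64(10.12261659003597)]
rib [[ 544.6 -146.3]
 [ 552.6 -307.5]
 [ 529.7 -308.6]
 [ 519.  -147.2]] [ 536.5 -227.4]
[np.float64(161.46510716172355), np.float64(22.909419271881855), np.float64(161.75382273843033), np.float64(25.617106305214172)] [np.float64(-87.171215804953), np.float64(-177.27842126306462), np.float64(93.78728904551409), np.float64(2.137769209473974)]
holes [[ 510.4 -174.8]
 [ 517.1 -284.4]] [ 513.8 -229.6]
jig 8397.5
[[606.7 346.4]
 [649.8 107.4]
 [413.4  64.5]
 [371.6 300. ]] [510.4 204.6] -79.77418355988571 242.86626138757032 240.1924443435299
led 1138.0
[[ 547.  -147. ]
 [ 557.8 -311.2]
 [ 509.  -313.4]
 [ 498.3 -149.7]] [ 528.  -230.3] -86.24065956421589 164.55492665193066 48.875930808342176
[187.3 569.4 201.3] [-179.9   -0.   161.8] [-0.7 -0.5  0.6] [66.9  7.5 85.3 -0.  87.3 -4.9]
```

Estimates: ledger rib centre (536, −228), yaw ≈ 3.4°. Jig centre (510.7, 204.2), yaw ≈ 10.2°. Sizes match those given. I'll move above the ledger.

Emit:
apply_moves(
  targets=[
    [-32.2,-36,0,0,0,0,0],
    [-32.2,-36,0,0,0,0,0],
    [-32.2,-36,0,0,0,0,0],
    [-32.2,-36,0,0,0,0,0],
    [-32.2,-36,0,0,0,0,0],
    [-32.2,-36,0,0,0,0,0],
    [-32.2,-36,0,0,0,0,0],
    [-32.2,-36,0,0,0,0,0],
    [-32.2,-36,0,0,0,0,0],
    [-32.2,-36,0,0,0,0,0],
    [-32.2,-36,0,0,0,0,0],
    [-32.2,-36,0,0,0,0,0],
    [-32.2,-36,0,0,0,0,0],
    [-32.2,-36,0,0,0,0,0],
    [-32.2,-36,0,0,0,0,0],
    [-32.2,-36,0,0,0,0,0],
    [-32.2,-36,0,0,0,0,0],
    [-32.2,-36,0,0,0,0,0],
  ],
  force=60,
)

```text
time: 2.35
tool_pos: [535.8, -228.1, 201.7]
tcp_rot: [180.0, -0.0, 161.8]
ft_force: [1.3, 0.9, 0.9]
finger_gap: 85.3
grip_force: 0.0
```

Emit:
apply_moves(
  targets=[
    [0,0,0,0,0,0.1706,0],
    [0,0,0,0,0,0.1706,0],
    [0,0,0,0,0,0.1706,0],
    [0,0,0,0,0,0.1706,0],
    [0,0,0,0,0,0.1706,0],
    [0,0,0,0,0,0.1706,0],
    [0,0,0,0,0,0.1706,0],
    [0,0,0,0,0,0,0],
  ],
)

```text
time: 3.35
tool_pos: [535.3, -226.6, 201.8]
tcp_rot: [-180.0, -0.0, 93.4]
ft_force: [0.7, 0.2, 0.1]
finger_gap: 85.6
grip_force: 0.0
```

Emit:
apply_moves(
  targets=[
    [0,0,40,0,0,0,0],
    [0,0,40,0,0,0,0],
    [0,0,40,0,0,0,0.2],
    [0,0,30,0,0,0,0.3],
    [0,0,16,0,0,0,0.3],
    [0,0,10,0,0,0,0.4],
    [0,0,0,0,0,0,0.5],
    [0,0,0,0,0,0,0.6],
    [0,0,0,0,0,0,0.6],
  ],
)

```text
time: 4.47
tool_pos: [536.4, -227.1, 27.5]
tcp_rot: [179.9, 0.1, 93.4]
ft_force: [0.8, 0.5, -0.5]
finger_gap: 33.5
grip_force: 0.0
```

```bash
python3 - <<'E'
from h import *
for n,(a,b,c,d) in(("top",(180,250,350,450)),("side",(235,385,270,480))):
    im=optics.snapshot(n)[:,:,::-1]; cv2.imwrite(f"pics/{n}1full.png",im); 
    f=cv2.resize(im[a:b,c:d],(560,int(560*(b-a)/(d-c))),interpolation=cv2.INTER_CUBIC); cv2.imwrite(f"pics/{n}1.png",f)
E
```

```text
(no output)
```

View pics/side1.png

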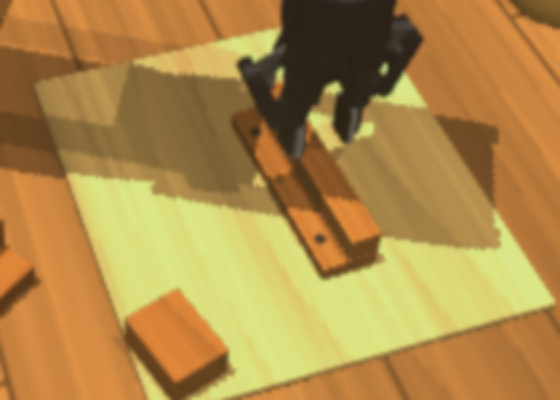

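The fingers straddle the rib, one above the ledge at (297,150) and one behind the back at (350,130). Now I lower slightly, close and lift.

Emit:
apply_moves(
  targets=[
    [0,0,1.5,0,0,0,0.7],
    [0,0,0,0,0,0,0.85],
    [0,0,0,0,0,0,1],
    [0,0,0,0,0,0,1],
    [0,0,0,0,0,0,1],
  ],
  force=70,
)

```text
time: 5.2
tool_pos: [535.6, -226.7, 24.8]
tcp_rot: [180.0, -0.0, 93.4]
ft_force: [0.2, 0.0, 0.2]
finger_gap: 0.2
grip_force: 0.0
```

Emit:
apply_moves(
  targets=[
    [0,0,-10,0,0,0,1],
    [0,0,-30,0,0,0,1],
    [0,0,-40,0,0,0,1],
    [0,0,-20,0,0,0,1],
    [0,0,0,0,0,0,1],
    [0,0,0,0,0,0,1],
  ],
)

```text
time: 5.95
tool_pos: [534.8, -226.3, 123.2]
tcp_rot: [-179.9, -0.1, 93.4]
ft_force: [-0.2, -0.9, -0.6]
finger_gap: 0.2
grip_force: 0.0
```

```bash
python3 - <<'E'
from h import *
fs=[]
for n,(a,b,c,d) in(("top",(170,260,340,460)),("side",(205,355,250,450))):
    im=optics.snapshot(n)[:,:,::-1]; cv2.imwrite(f"pics/{n}2full.png",im); 
    fs.append(cv2.resize(im[a:b,c:d],(400,300),interpolation=cv2.INTER_CUBIC))
cv2.imwrite("pics/two2.png",np.hstack(fs)); s=sensors.sense(); print(s["tool_pos"],s["tcp_rot"],s["finger_gap"],s["grip_force"],s["ft_force"])
E
```

```text
[ 534.36132068 -226.07224393  122.62223295] [-1.79834318e+02 -1.00500453e-01  9.33687739e+01] -0.08303853343141888 0.0 [-0.25274221  0.05087181 -1.01460623]
```

View pics/two2.png

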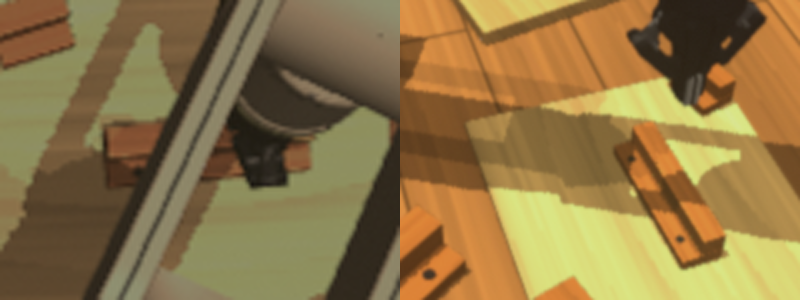

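The grasp missed: the fingers shut to 0 and the strip stayed on the board. I'll check where the TCP projects against the visible fingertips.

```bash
cat >> h.py <<'E'
def proj(n,p):
    c=optics.get_calibration(n);K=c["camera_matrix"];P=np.array(c["pose"])
    q=K@(P[:3,:3].T@(np.array(p,float)-P[:3,3]));return q[:2]/q[2]
E
python3 - <<'E'
from h import *
np.set_printoptions(precision=1,suppress=True)
for n in("top","side"):
    print(n,proj(n,[534.5,-226.2,122.8]),"rib ends",[proj(n,p) for p in([548.5,-148,44],[558,-308,44],[536,-228,44],[536,-228,25])])
# side-view fingertip at lift, rib corners from crop
a=cv2.imread("pics/side0.png");b=cv2.imread("pics/side2full.png")
def z(im): 
    f=cv2.resize(im[220:360,340:440],(428,600),interpolation=cv2.INTER_CUBIC);return f
ims=[]
for im,p in((a,[536,-228,44]),(b,[534.5,-226.2,122.8]),(cv2.imread("pics/side1full.png"),[536,-227,26.5])):
    im=im.copy();q=proj("side",p);f=cv2.resize(im[220:360,340:440],(266,372),interpolation=cv2.INTER_CUBIC)
    cv2.drawMarker(f,tuple(int(v) for v in (q-[340,220])*2.66),(255,0,0),0,14,1);ims.append(f)
cv2.imwrite("pics/cmp.png",np.hstack(ims))
E
```

```text
top [407.6 205.8] rib ends [array([371.3, 205.6]), array([433.5, 200.2]), array([402.7, 209.6]), array([401.4, 210.6])]
side [390.8 265.5] rib ends [array([378.3, 264.3]), array([415.4, 321.8]), array([387.8, 293.4]), array([386.9, 299.6])]
```

View pics/cmp.png

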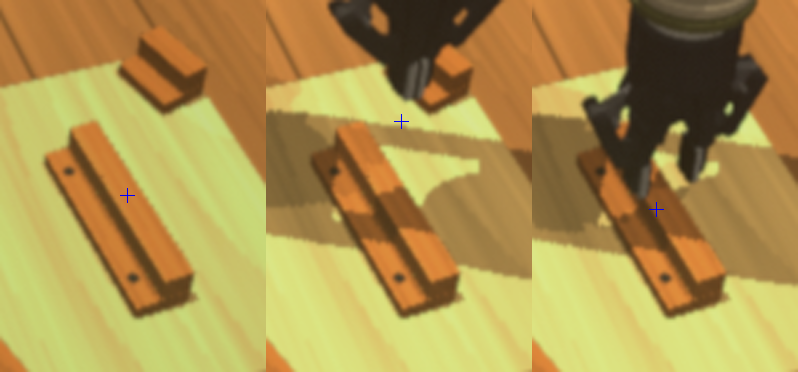

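The side view puts the shut fingertips about 9 px (≈28 mm) above the reported TCP. The ledger's own projection agrees with the image, so the tool is really higher than reported. I'll quantify that from the masks.

```bash
python3 - <<'E'
from h import *
for f,(r0,r1,c0,c1) in(("side1full",(270,300,365,415)),("side2full",(235,275,370,425))):
    g=cv2.imread(f"pics/{f}.png").astype(int)
    h=cv2.cvtColor(g.astype(np.uint8),cv2.COLOR_BGR2HSV)
    print(f,"cols",c0)
    for y in range(r0,r1): print(y,"".join("#" if h[y,x,1]<75 or h[y,x,2]<45 else "." for x in range(c0,c1)))
E
```

```text
side1full cols 365
270 ..............##########..........#######.........
271 ................######............####............
272 ...............######............#######..........
273 ...............#####............######............
274 ................###.............###...............
275 ................###.............###..##...........
276 ..................#.............###.####..........
277 ................................###..##...........
278 ............#...#...............####.##...........
279 ................................###..##...........
280 ................................###..##...........
281 ...............................####.###...........
282 .................##.............###.###...........
283 ............#....##.............###.##............
284 ................###..............#..##............
285 ................###.................#.............
286 ................###.................#.............
287 ................###...............................
288 ................###...............................
289 ................##..............
[... 2287 characters left out ...]
........................................
264 .......................................................
265 .......................................................
266 .......................................................
267 .......................................................
268 .......................................................
269 .......................................................
270 .......................................................
271 .......................................................
272 .......................................................
273 .......................................................
274 .......................................................
```

```bash
python3 - <<'E'
from h import *
np.set_printoptions(precision=3,suppress=True)
p=np.array([535,-227,122.8]);q=proj("side",p)
J=np.array([proj("side",p+10*e)-q for e in np.eye(3)]).T/10;print(q,J)
s=np.array([396.5,256.5])-q
for dy in(-10,0,10,20,30): print(dy,np.linalg.solve(J[:,[0,2]],s-J[:,1]*dy))
# front tips in start pictures
for f,n in(("side0","side"),("top0","top")):
    q=proj(n,[187.3,569.6,201.8]);print(n,q,proj(n,[187.3,569.6,214.8]))
    g=cv2.cvtColor(cv2.imread(f"pics/{f}.png"),cv2.COLOR_BGR2GRAY);x,y=q.astype(int)
    y0,y1,x0,x1=max(0,y-25),y+22,max(0,x-35),x+35
    print(x0)
    for yy in range(y0,y1):print(yy,"".join("#" if v<38 else "." for v in g[yy,x0:x1]))
E
```

```text
[391.242 265.754] [[ 0.489 -0.211  0.055]
 [-0.112 -0.365 -0.37 ]]
-10 [ 2.571 34.048]
0 [ 8.202 22.494]
10 [13.832 10.94 ]
20 [19.463 -0.613]
30 [ 25.094 -12.167]
side [162.398  72.963] [161.402  68.428]
127
47 ...............########################...............................
48 ...............#########################..............................
49 ...............#########################..............................
50 ................########################..............................
51 ................#######################...............................
52 ................###########...#######.................................
53 .................##########...######..................................
54 .................####.#####....######.................................
55 .................####.#####....#####..................................
56 .................####.######...##.....................................
57 .................###...#####..........................................
58 .......................#####..........................................
59 
[... 5454 characters left out ...]
#########......##########
379 ########################..######....##################......##########
380 ######################################################......##########
381 #####################################################.......##########
382 #####################################################.......##########
383 #####################################################.......##########
384 #####################################################.......##########
385 ####################################################........##########
386 ###################################################.........##########
387 ##################################################..........##########
```

```bash
python3 - <<'E'
from h import *
np.set_printoptions(precision=1,suppress=True)
print(proj("top",[0,0,5]),proj("side",[0,0,5]))
print(cast("top",[[277,380],[363,380],[363,464]],8), cast("side",[[62,270],[160,243],[167,316],[55,328]],8))
E
```

```text
[319.6 422.6] [111.7 283.5]
[[ 109.7  106. ]
 [ 104.  -114.2]
 [-103.7 -106.7]] [[-103.1   69.9]
 [ 107.8   94.7]
 [ 106.4 -125.9]
 [-105.3  -91.8]]
```

Emit:
apply_moves(
  targets=[
    [0,0,40,0,0,0,1],
    [0,0,30,0,0,0,1],
    [0,0,20,0,0,0,1],
    [0,0,6,0,0,0,1],
    [0,0,0,0,0,0,1],
    [0,0,0,0,0,0,1],
  ],
)

```text
time: 6.8
tool_pos: [536.6, -227.3, 30.3]
tcp_rot: [179.9, 0.1, 93.4]
ft_force: [0.4, 0.3, 0.4]
finger_gap: 0.0
grip_force: 0.0
```

Emit:
apply_moves(
  targets=[
    [0,0,3,0,0,0,1],
    [0,0,2,0,0,0,1],
    [0,0,2,0,0,0,1],
    [0,0,0,0,0,0,1],
  ],
)

```text
time: 7.3
tool_pos: [535.3, -226.6, 21.5]
tcp_rot: [-180.0, -0.0, 93.4]
ft_force: [0.2, 0.3, 0.8]
finger_gap: 0.1
grip_force: 0.0
```

Emit:
apply_moves(
  targets=[
    [0,0,1.5,0,0,0,1],
    [0,0,0,0,0,0,1],
  ],
)

```text
time: 7.55
tool_pos: [535.5, -226.6, 20.1]
tcp_rot: [-180.0, -0.0, 93.4]
ft_force: [0.3, -0.5, 0.1]
finger_gap: 0.4
grip_force: 0.0
```

Emit:
apply_moves(
  targets=[
    [0,0,1.5,0,0,0,1],
    [0,0,0,0,0,0,1],
  ],
)

```text
time: 7.8
tool_pos: [535.4, -226.6, 18.6]
tcp_rot: [-180.0, -0.0, 93.4]
ft_force: [0.5, 0.0, -0.2]
finger_gap: -0.1
grip_force: 0.0
```

```bash
python3 - <<'E'
from h import *
for n in("side","top"):
  im=optics.snapshot(n)[:,:,::-1];cv2.imwrite(f"pics/{n}3full.png",im)
  if n=="side":cv2.imwrite("pics/s3.png",cv2.resize(im[230:350,330:450],(600,600),interpolation=cv2.INTER_CUBIC))
E
```

```text
(no output)
```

View pics/s3.png

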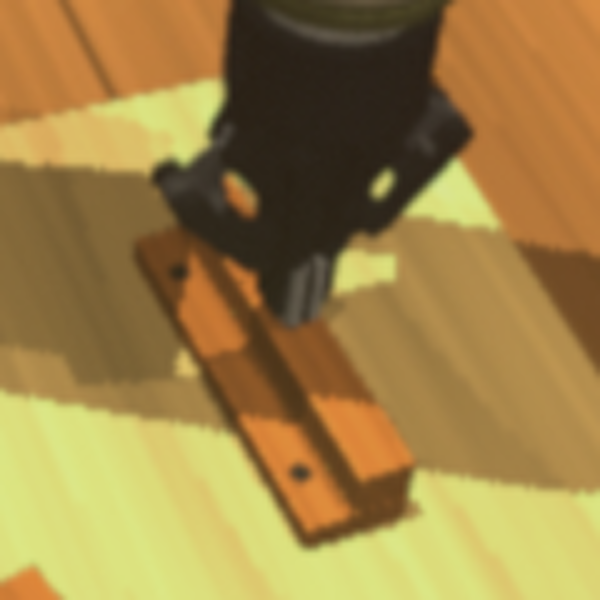

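The fingertips at (297,322) hover just over the rib, whose top edges there are at about (255) and (322). Nothing touched yet, so I continue down gently.

Emit:
apply_moves(
  targets=[
    [0,0,1.5,0,0,0,1],
    [0,0,0,0,0,0,1],
  ],
)

```text
time: 8.15
tool_pos: [535.4, -226.7, 17.1]
tcp_rot: [-180.0, -0.0, 93.4]
ft_force: [1.0, -0.3, 0.3]
finger_gap: -0.0
grip_force: 0.0
```

Emit:
apply_moves(
  targets=[
    [0,0,1.5,0,0,0,1],
    [0,0,0,0,0,0,1],
  ],
)

```text
time: 8.4
tool_pos: [535.4, -226.6, 15.6]
tcp_rot: [-180.0, -0.0, 93.4]
ft_force: [-0.9, 0.3, -0.6]
finger_gap: 0.1
grip_force: 0.0
```

Emit:
apply_moves(
  targets=[
    [0,0,1.5,0,0,0,1],
    [0,0,0,0,0,0,1],
  ],
)

```text
time: 8.65
tool_pos: [535.8, -226.8, 15.1]
tcp_rot: [180.0, 0.0, 93.4]
ft_force: [-3.4, 1.5, 6.8]
finger_gap: -0.5
grip_force: 3.2
```

Contact with the rib top (true z = 44) comes at reported z ≈ 15.3. The real tool is therefore about 28.6 mm higher than reported, and per the side view about +5 mm in x and −5 mm in y. Re-grasping with that correction.

Emit:
apply_moves(
  targets=[
    [0,0,-20,0,0,0,1],
    [5,-5,-15,0,0,0,0.4],
    [0,0,0,0,0,0,0.4],
    [0,0,0,0,0,0,0.4],
    [0,0,0,0,0,0,0.4],
    [0,0,20,0,0,0,0.4],
    [0,0,13,0,0,0,0.4],
    [0,0,5,0,0,0,0.4],
    [0,0,5,0,0,0,0.4],
  ],
)

```text
time: 9.78
tool_pos: [530.1, -221.9, 5.6]
tcp_rot: [-180.0, -0.0, 93.4]
ft_force: [-0.1, -0.2, 0.6]
finger_gap: 51.0
grip_force: 0.0
```

Emit:
apply_moves(
  targets=[
    [0,0,4,0,0,0,0.4],
    [0,0,3,0,0,0,0.4],
    [0,0,2,0,0,0,0.4],
  ],
)

```text
time: 10.15
tool_pos: [530.4, -222.1, -2.6]
tcp_rot: [180.0, 0.0, 93.4]
ft_force: [0.6, 0.7, -0.2]
finger_gap: 51.6
grip_force: 0.0
```

Emit:
apply_moves(
  targets=[
    [0,0,0,0,0,0,0.55],
    [0,0,0,0,0,0,0.65],
    [0,0,0,0,0,0,0.75],
    [0,0,0,0,0,0,0.85],
    [0,0,0,0,0,0,1],
    [0,0,0,0,0,0,1],
  ],
)

```text
time: 10.9
tool_pos: [530.9, -222.3, -2.0]
tcp_rot: [179.9, 0.0, 93.4]
ft_force: [-0.1, 0.1, 5.4]
finger_gap: 22.4
grip_force: 69.3
```

Gripped: gap ≈ 22–24 mm, 69 N. Lift and carry to just in front of the stop.

Emit:
apply_moves(
  targets=[
    [0,0,-5,0,0,0,1],
    [0,0,-25,0,0,0,1],
    [0,0,-35,0,0,0,1],
    [0,0,-25,0,0,0,1],
    [20,-1.4,0,0,0,0,1],
    [39,-2.5,0,0,0,0,1],
    [39,-2.5,0,0,0,0,1],
    [39,-2.5,0,0,0,0,1],
    [39,-2.5,0,0,0,0,1],
    [39,-2.5,0,0,0,0,1],
    [39,-2.5,0,0,0,0,1],
    [39,-2.5,0,0,0,0,1],
    [39,-2.5,0,0,0,0,1],
    [39,-2.5,0,0,0,0,1],
    [38,-2.5,0,0,0,0,1],
    [20,0,0,0,0,-0.06,1],
    [0,0,0,0,0,-0.06,1],
    [0,0,0,0,0,0,1],
  ],
)

```text
time: 13.15
tool_pos: [476.6, 205.2, 85.4]
tcp_rot: [-179.8, 0.0, 100.3]
ft_force: [0.5, -0.1, -1.5]
finger_gap: 22.6
grip_force: 68.7
```

```bash
python3 - <<'E'
from h import *
fs=[]
for n,(a,b,c,d) in(("top",(170,270,180,300)),("side",(110,230,240,400))):
    im=optics.snapshot(n)[:,:,::-1]; cv2.imwrite(f"pics/{n}4full.png",im)
    fs.append(cv2.resize(im[a:b,c:d],(400,333 if n=="top" else 300),interpolation=cv2.INTER_CUBIC)[:300])
cv2.imwrite("pics/two4.png",np.hstack(fs))
E
```

```text
(no output)
```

View pics/two4.png

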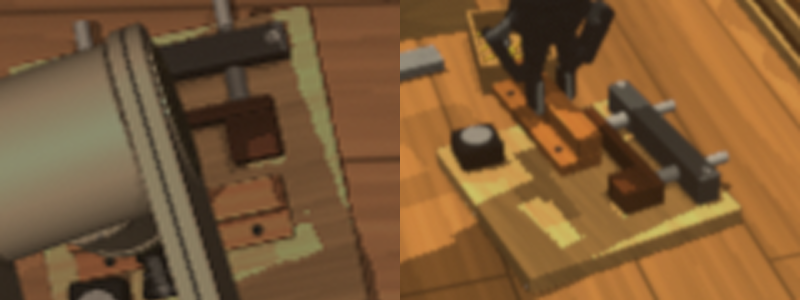

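The strip is held level just in front of the stop. The holes show at about (212,248) and (257,239) in the top image, and (284,147) and (303,170) in the side image. I'll triangulate them.

```bash
cat >> h.py <<'E'
def hole(im,p,rad=4):
    g=cv2.cvtColor(im,cv2.COLOR_BGR2GRAY).astype(float);x,y=[int(round(v)) for v in p]
    w=g[y-rad:y+rad+1,x-rad:x+rad+1];i=np.unravel_index(w.argmin(),w.shape);y+=i[0]-rad;x+=i[1]-rad
    w=g[y-2:y+3,x-2:x+3];w=np.clip(np.median(w)-w,0,None);Y,X=np.mgrid[y-2:y+3,x-2:x+3]
    return np.array([(w*X).sum(),(w*Y).sum()])/w.sum()
def tri(pt,ps):
    M=[]
    for n in("top","side"):
        c=optics.get_calibration(n);M.append(c["camera_matrix"]@np.linalg.inv(c["pose"])[:3])
    q=cv2.triangulatePoints(M[0],M[1],np.array(pt,float).reshape(2,1),np.array(ps,float).reshape(2,1)).ravel();return q[:3]/q[3]
E
python3 - <<'E'
from h import *
np.set_printoptions(precision=1,suppress=True)
t=cv2.imread("pics/top4full.png");s=cv2.imread("pics/side4full.png")
H=[]
for a,b in(((212.4,248.1),(284,146.8)),((257.5,239.1),(303.2,169.6))):
    pa,pb=hole(t,a),hole(s,b);q=tri(pa,pb);H.append(q);print(pa,pb,q,proj("top",q)-pa,proj("side",q)-pb)
d=H[0]-H[1];print("len",np.linalg.norm(d),"yaw",np.degrees(np.arctan2(-d[0],d[1])))
psi=np.arctan2(-d[0],d[1]);ex=np.array([np.cos(psi),np.sin(psi)]);m=(H[0]+H[1])[:2]/2
print("origin",m+12*ex)
# ledger hole span in start pic
t0=cv2.imread("pics/top0.png");s0=cv2.imread("pics/side0.png")
h0=[cast("top",hole(t0,p,2),22)[0] for p in((381.7,221.5),(423.6,217.8))];print("span0",h0,np.hypot(*(h0[0]-h0[1])))
# stop
c=lambda L:cast("top",np.array(L)/5+[178,165]-.4,50)
o=np.array([510.7,204.2]);R=np.array([[np.cos(.178),-np.sin(.178)],[np.sin(.178),np.cos(.178)]])
print("yoke corners in jig", (c([[115,230],[422,168],[435,262],[130,318],[210,303],[365,272],[205,235],[347,207]])-o)@R)
print("housing", (cast("top",np.array([[52,135],[437,57],[444,108],[70,187]])/5+[178,165]-.4,56)-o)@R)
print(sensors.sense()["tool_pos"])
E
```

```text
[212.5 248.1] [287.6 141.5] [450. 244. 128.] [ 0.4 -2.3] [-2.5  0.2]
[256.8 238.6] [307.5 165.6] [470.8 138.3 120.7] [ 0.5 -2.4] [-2.8  0.2]
len 108.03215354411147 yaw 11.102385921336488
origin [472.2 193.5]
span0 [array([ 510.3, -174.8]), array([ 517.3, -284.5])] 109.90227178043833
yoke corners in jig [[ 50.5  77.3]
 [ 49.9 -82.7]
 [  1.  -79.7]
 [  4.5  78.2]
 [  3.7  36.8]
 [  3.2 -43.7]
 [ 38.6  32.7]
 [ 37.9 -41.1]]
housing [[ 104.1   98.7]
 [ 103.5 -101.8]
 [  76.9 -100.1]
 [  75.9   94.6]]
[477.4 204.7  86. ]
```

```bash
python3 - <<'E'
from h import *
np.set_printoptions(precision=1,suppress=True)
t=cv2.imread("pics/top4full.png");s=cv2.imread("pics/side4full.png")
g=cv2.cvtColor(s,cv2.COLOR_BGR2GRAY);print(g[142:152,278:292]);print(g[164:175,297:310])
H=[]
for a,b in(((212.4,248.1),(284,146.8)),((257.5,239.1),(303.2,169.6))):
    pa,pb=hole(t,a,2),hole(s,b,1);q=tri(pa,pb);H.append(q);print(pa,pb,q,proj("top",q)-pa,proj("side",q)-pb)
d=H[0]-H[1];psi=np.arctan2(-d[0],d[1]);ex=np.array([np.cos(psi),np.sin(psi)]);m=(H[0]+H[1])[:2]/2
print("len",np.linalg.norm(d),"yaw",np.degrees(psi),"origin",m+12*ex)
E
```

```text
[[ 78  79  82  91  98  97  83  60  44  38  38  36  31  30]
 [103 104 106 112 114 112 102  84  65  53  53  46  35  30]
 [112 116 116 118 119 118 114 103  85  68  59  50  35  30]
 [107 117 118 118 118 114 111 108 102  85  67  53  38  30]
 [ 87 109 118 116 109  94  86  93 107 100  78  58  39  31]
 [ 70  88 111 114  99  77  70  86 110 110  90  66  41  31]
 [ 75  71  91 108 107  94  94 106 117 116 106  85  50  30]
 [ 97  74  74  94 109 111 112 116 119 120 116 101  61  34]
 [116  89  69  75  95 111 117 118 119 120 119 109  72  40]
 [125 101  75  66  77 101 116 118 116 113 113 104  70  41]]
[[137 137 139 138 131 114  95  73  62  60  61  66  91]
 [136 136 138 139 138 131 118  91  70  61  60  60  70]
 [133 135 136 138 138 137 129 110  88  69  61  60  60]
 [123 133 135 136 137 133 129 122 108  87  69  61  60]
 [101 126 133 134 128 111 105 114 118 107  86  68  60]
 [ 77 104 126 130 117  85  76  92 118 122 105  82  67]
 [ 65  82 108 125 120  92  85 103 126 131 119 103  82]
 [ 65  67  86 113 126 120 119 126 135 137 131 121  98]
 [ 74  66  69  93 123 131 131 133 136 139 137 132 117]
 [ 84  74  67  72  97 124 132 133 135 137 138 137 129]
 [ 90  85  78  69  73  98 122 131 132 132 131 130 121]]
[212.5 248.1] [283.9 146.8] [446.4 248.2 111.1] [ 0.  -0.3] [-0.3  0. ]
[256.8 238.6] [303.  169.1] [466.3 140.5 110.6] [ 0.  -0.2] [-0.2  0. ]
len 109.47452320922977 yaw 10.502283894468814 origin [468.1 196.5]
```

Triangulation is clean: strip origin (468.1, 196.5), yaw 10.5°, underside z ≈ 97. In the jig frame the strip is at x = −43, y ≈ 0, so I need 12 mm forward to clear the tape, then lower about 75 mm.

Emit:
apply_moves(
  targets=[
    [-1,12,0,0,0,0,1],
    [0,0,25,0,0,0,1],
    [0,0,25,0,0,0,1],
    [0,0,15,0,0,0,1],
    [0,0,5,0,0,0,1],
    [0,0,0,0,0,0,1],
    [0,0,0,0,0,0,1],
  ],
)

```text
time: 14.12
tool_pos: [491.6, 206.1, 18.4]
tcp_rot: [179.9, -0.0, 100.2]
ft_force: [-0.3, -0.5, -0.9]
finger_gap: 22.4
grip_force: 68.8
```

Emit:
apply_moves(
  targets=[
    [0,0,1.5,0,0,0,1],
    [0,0,1.5,0,0,0,1],
    [0,0,0,0,0,0,1],
  ],
)

```text
time: 14.5
tool_pos: [490.6, 205.9, 14.2]
tcp_rot: [-180.0, 0.0, 100.2]
ft_force: [0.1, 0.1, -1.8]
finger_gap: 22.1
grip_force: 68.8
```

Emit:
apply_moves(
  targets=[
    [0,0,1,0,0,0,1],
    [0,0,0,0,0,0,1],
  ],
)

```text
time: 14.75
tool_pos: [490.6, 205.8, 13.2]
tcp_rot: [-180.0, 0.0, 100.2]
ft_force: [0.6, 0.9, -2.3]
finger_gap: 21.9
grip_force: 68.8
```

Emit:
apply_moves(
  targets=[
    [0,0,0.7,0,0,0,1],
    [0,0,0,0,0,0,1],
  ],
)

```text
time: 15.0
tool_pos: [490.7, 205.8, 12.5]
tcp_rot: [-180.0, 0.0, 100.2]
ft_force: [0.3, -0.8, -2.3]
finger_gap: 22.5
grip_force: 68.8
```

Emit:
apply_moves(
  targets=[
    [0,0,0.6,0,0,0,1],
    [0,0,0,0,0,0,1],
  ],
)

```text
time: 15.25
tool_pos: [490.7, 205.8, 12.0]
tcp_rot: [180.0, 0.0, 100.2]
ft_force: [0.8, -0.1, -0.8]
finger_gap: 22.3
grip_force: 68.8
```

Emit:
apply_moves(
  targets=[
    [0,0,0.6,0,0,0,1],
    [0,0,0,0,0,0,1],
  ],
)

```text
time: 15.5
tool_pos: [490.7, 205.9, 11.9]
tcp_rot: [-180.0, 0.0, 100.2]
ft_force: [-3.3, -1.3, 5.4]
finger_gap: 22.4
grip_force: 69.5
```

On the board. Ease the downforce a little, re-measure the pose, then approach the stop.

Emit:
apply_moves(
  targets=[
    [0,0,-0.4,0,0,0,1],
    [0,0,0,0,0,0,1],
  ],
)

```text
time: 15.75
tool_pos: [490.7, 205.9, 11.9]
tcp_rot: [180.0, 0.0, 100.2]
ft_force: [-1.1, -1.2, 2.4]
finger_gap: 22.4
grip_force: 69.1
```

```bash
cat > m.py <<'E'
from h import *
import sys
np.set_printoptions(precision=1,suppress=True)
adv=float(sys.argv[1]);k=sys.argv[2]
t=optics.snapshot("top")[:,:,::-1].copy();s=optics.snapshot("side")[:,:,::-1].copy();cv2.imwrite(f"pics/t{k}.png",t);cv2.imwrite(f"pics/s{k}.png",s)
psi=np.radians(10.3);ex=np.array([np.cos(psi),np.sin(psi)]);ey=np.array([-ex[1],ex[0]]);o=np.array([510.7,204.2])
O=o+ex*(-17+adv)-ey
for sg in(1,-1):
    p=np.r_[O-12*ex+sg*55*ey,36]
    for n,im in(("top",t),("side",s)):
        e=proj(n,p);h=hole(im,e,3);w=(cast(n,h,36)[0]-o);print(sg,n,e,h,"jig",w@ex,w@ey)
S=sensors.sense();print(S["tool_pos"],S["ft_force"],S["wrist_torque"],S["tcp_rot"])
E
python3 m.py -14 a
```

```text
1 top [217.5 244.9] [217.5 244.1] jig -41.016783587513615 53.373950751448795
1 side [289.2 170. ] [287.2 173.1] jig -53.62780832664511 43.917871290523046
-1 top [259.4 236.1] [259.5 235.5] jig -41.4342367089487 -56.469227939684984
-1 side [307.8 192.7] [304.8 195. ] jig -53.9229296362351 -60.93031230905183
[490.8 205.9  12. ] [-2.4 -0.9  2.5] [-0.1  0.3 -0. ] [180.    0.  100.2]
```

Emit:
apply_moves(
  targets=[
    [0.3,4,0,0,0,0,1],
    [0,4,0,0,0,0,1],
    [0,3,0,0,0,0,1],
    [0,1.5,0,0,0,0,1],
    [0,0,0,0,0,0,1],
    [0,0,0,0,0,0,1],
  ],
)

```text
time: 16.6
tool_pos: [503.3, 208.5, 12.0]
tcp_rot: [180.0, -0.0, 100.2]
ft_force: [-2.5, -0.2, 5.4]
finger_gap: 22.5
grip_force: 69.6
```

```bash
python3 m.py -1 b; python3 - <<'E'
import cv2,numpy as np
t=cv2.imread("pics/tb.png");s=cv2.imread("pics/sb.png")
A=cv2.resize(t[200:248,232:280],(400,400),interpolation=cv2.INTER_CUBIC)
B=cv2.resize(s[150:210,270:330],(400,400),interpolation=cv2.INTER_CUBIC)
cv2.imwrite("pics/endb.png",np.hstack([A,B]))
E
```

```text
1 top [216.5 240. ] [216.4 239.4] jig -28.45899805377166 53.87998713744847
1 side [293.6 168.7] [290.7 170.9] jig -41.19149442005179 48.53119415883705
-1 top [258.4 231.2] [258.4 230.6] jig -28.58628974522401 -56.20860510082284
-1 side [312.4 191.3] [308.8 192.9] jig -41.3017349629709 -57.93305728390005
[503.3 208.5  11.9] [-1.9 -1.2  4.8] [-0.   0.3 -0. ] [180.   -0.  100.2]
```

View pics/endb.png

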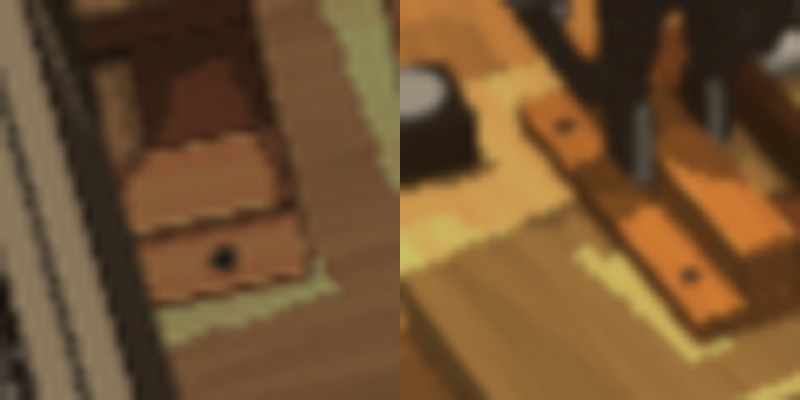

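The right ends of the pad (≈(277,130)) and the rib (≈(275,140)) line up to about 1 mm, and the strip just abuts the stop. Now press gradually.

Emit:
apply_moves(
  targets=[
    [0,1,-0.3,0,0,0,1],
    [0,1,0,0,0,0,1],
    [0,1,0,0,0,0,1],
    [0,0,0,0,0,0,1],
    [0,0,0,0,0,0,1],
  ],
)

```text
time: 17.32
tool_pos: [505.3, 208.8, 12.0]
tcp_rot: [-179.9, 0.0, 100.2]
ft_force: [-5.7, -1.1, 6.2]
finger_gap: 22.6
grip_force: 69.7
```

Emit:
apply_moves(
  targets=[
    [0,1,0,0,0,0,1],
    [0,1,0,0,0,0,1],
    [0,1,0,0,0,0,1],
    [0,0,0,0,0,0,1],
    [0,0,0,0,0,0,1],
  ],
)

```text
time: 17.95
tool_pos: [507.6, 209.2, 12.0]
tcp_rot: [-179.8, 0.0, 100.2]
ft_force: [-9.4, -1.8, 9.6]
finger_gap: 22.3
grip_force: 70.2
```

Emit:
apply_moves(
  targets=[
    [0,1,-0.5,0,0,0,1],
    [0,1,0,0,0,0,1],
    [0,1,0,0,0,0,1],
    [0,0,0,0,0,0,1],
    [0,0,0,0,0,0,1],
  ],
)

```text
time: 18.58
tool_pos: [509.8, 209.6, 12.0]
tcp_rot: [-179.8, 0.0, 100.3]
ft_force: [-10.7, -2.3, 9.3]
finger_gap: 22.5
grip_force: 70.1
```

```bash
python3 m.py 7 c
```

```text
1 top [215.9 236.9] [215.9 236.9] jig -21.926767382537804 53.918245358402835
1 side [296.3 167.9] [292.8 169.9] jig -34.349150049914954 50.25877222976261
-1 top [257.8 228.2] [257.9 228. ] jig -21.739776010141497 -56.321526320842366
-1 side [315.3 190.4] [311.8 193. ] jig -34.59470284752477 -61.46025062794399
[509.8 209.6  12. ] [-10.   -1.6   9.8] [-0.2  1.7 -0.1] [-179.8    0.   100.2]
```

Camera and tool agree that the stop is in ≈ 7 mm. Downforce is ≈ 9 N, so I reduce it while finishing the push.

Emit:
apply_moves(
  targets=[
    [0,0,-0.4,0,0,0,1],
    [0,1,-0.3,0,0,0,1],
    [0,1,-0.3,0,0,0,1],
    [0,1,0,0,0,0,1],
    [0,0,0,0,0,0,1],
    [0,0,0,0,0,0,1],
  ],
)

```text
time: 19.42
tool_pos: [511.8, 210.0, 12.0]
tcp_rot: [-179.7, 0.0, 100.3]
ft_force: [-10.3, -2.0, 3.5]
finger_gap: 22.2
grip_force: 69.6
```

Emit:
apply_moves(
  targets=[
    [0,0.8,-0.1,0,0,0,1],
    [0,0.8,-0.1,0,0,0,1],
    [0,0.7,0,0,0,0,1],
    [0,0,0,0,0,0,1],
    [0,0,0,0,0,0,1],
    [0,0,0,0,0,0,1],
  ],
)

```text
time: 20.18
tool_pos: [513.4, 210.3, 12.0]
tcp_rot: [-179.6, 0.0, 100.3]
ft_force: [-13.1, -1.6, 5.7]
finger_gap: 22.2
grip_force: 69.8
```

```bash
python3 m.py 11 d; python3 - <<'E'
from h import *
# stop's right pad/shift check: compare dark yoke right edge between pictures
for f in("tb","td"):
    g=cv2.cvtColor(cv2.imread(f"pics/{f}.png"),cv2.COLOR_BGR2GRAY); print(f,g[190:232,254],g[195:232,258])
E
```

```text
1 top [215.6 235.4] [215.6 235.4] jig -18.10468614902716 53.949348577874716
1 side [297.7 167.5] [302.  163.7] jig 0.10973272025262513 65.0280428265486
-1 top [257.5 226.7] [257.7 226.7] jig -18.180922672811636 -56.445678228185486
-1 side [316.7 189.9] [321.  186.2] jig -1.1600313590615354 -47.15951193605637
[513.4 210.3  12. ] [-13.6  -1.5   6.1] [-0.3  2.  -0. ] [-179.6    0.   100.3]
tb [ 60  72  75  73  76  75  73  66  62  46  36  35  36  32  34  33  33  34
  39  48  52  53  53  53  53  53  54  79  92  95  98 100 101  98  98 100
  95  64  75  95 100 100] [ 92  90  89  65  41  35  36  35  35  34  33  33  45  50  50  52  53  52
  54  53  55  71  90  95  97  99 101  98  98  98 105  65  73  93  71  42
  32]
td [ 60  73  76  74  76  50  35  35  37  30  33  33  33  38  48  52  51  54
  54  54  54  53  56  96  97  95  98 100 100  98  98 100  71  54  86  98
 100 100 100  96  97  79] [ 36  36  37  33  34  33  33  41  45  45  50  52  53  53  53  53  55  85
  93  94  97 100 100  98  97  99  84  54  73  93  69  41  34  56  89  93
  85]
```

Emit:
apply_moves(
  targets=[
    [0,0,-0.2,0,0,0,1],
    [0,0,0,0,0,0,1],
    [0,0,0,0,0,0,1],
    [0,0,0,0,0,0,1],
  ],
)

```text
time: 20.78
tool_pos: [513.4, 210.3, 12.0]
tcp_rot: [-179.6, 0.0, 100.3]
ft_force: [-12.7, -1.7, 5.6]
finger_gap: 22.3
grip_force: 69.5
```

The push is steady, the stop is about 11 mm in, the strip is flat on the board and the grip is firm. Handing in.

```bash
python3 -c "
from bench import r
print(r.hand_in())"
```

```text
the job is handed in; nothing more can be done
None
```

Handed in at about 21 s: the ledger strip lies flat on the shelf board, still gripped at about 70 N and pressed against both pads with its ends level to about 1 mm. The stop is about 11 mm in, with about 12.8 N read at the wrist (roughly 11 N spring plus board friction). The first grasp closed on air because the tool really sat about 29 mm above its reported height; I corrected for that and nothing else was moved.

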